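# Switch the sorting gate at the marking bench and release two balls

### The job

Rock the seesaw gate over its pivot with the fingertips so that it stays tipped the other way. Then push the slide bolt's upright tab to the robot's left, drawing the bolt out of the feed trough, so that both brass balls run down over the gate into the chute that was cut off at the start. Only touch and push: lift or carry nothing, and leave the collar, the pen cup and the carton where they stand.

Things in the scene. Friction and masses are not known exactly. Their poses are not given: they have to be found in the camera images.
- station: Fixed sorting station of bare steel. Origin on the bench under the gate's middle; its x runs along the feed trough in the feeding direction (roughly away from the robot), y to the left along gate and chutes, z up. Other entries use this frame, mm. Gate pivot: along x at z 85. Nothing on it stands above z 225.
- trough_end (a point): Middle of the floor at the lower end of the feed trough, where balls drop onto the gate: station (-36, 0, 128). The steel trough rises from here straight back towards the robot at 15 degrees for 120 mm to a closed end at x -152; 38 mm wide inside, walls 16 mm high. Two balls wait in it behind the bolt.
- bolt (a joint): Travel of the slide bolt, m, 0 to 0.05, growing as it moves left (station +y). The bolt is an 8 mm bar lying across the trough 42 mm up from its lower end, at station x -72, z 154. At 0 to 0.008 it blocks the balls; from about 0.042 on they run past it. It stays where it is left; 1 to 3 N moves it.
- tab (a point): Middle of the top edge of the bolt's upright tab, a steel plate 22 (x) x 6 (y) x 70 mm high, at station x -72, y 55 when the bolt reads 0, z 220. It stands left of the trough and higher than the balls (their tops are at z 176 and 184), so its right face can be pushed from over the trough.
- left_chute (a point): Middle of the floor of the left (+y) fixed chute: station (0, 140, 65). The chute is 84 mm wide inside with walls about 30 above its floor; it starts under the gate's lip at y 76 (floor z 81) and slopes down to an end wall at y 203 (floor z 48, wall top z 98).
- right_chute (a point): The same point in the right (-y) chute, its mirror image.
- rocker (a joint): Tilt of the seesaw gate, rad, -0.32 to 0.32. Positive: left (+y) end up, right end down, so balls run to the right chute; negative: right end up, balls run left. Top-heavy, so it rests against one stop or the other and falls on by itself once pushed past the middle (0). About 1 to 2 N on the raised lip tips it.
- left_lip (a point): Point on the tray floor of the gate, middle of its left (+y) lip, 12 mm in from the end; about z 141 when raised, 95 when down. The gate is a steel tray 170 (y) x 72 mm, floor 35 above the pivot; a 35 mm wall on its far side leaves the last 25 mm at each end bare: the lip. On the near side stand fixed guard plates (x -38, y 24 to 76 either side, up to z 150).
- right_lip (a point): The same point on the gate's right (-y) lip.
- ball_front: Brass ball with a small bore through it (for a ball valve), 32 mm diameter, about 0.13 kg, lying against the bolt in the feed trough, nearer the gate. Origin at its centre, at first at station (-92, 0, 159); its axes turn as it rolls. Once the bolt is out it rolls by itself off the trough's end, drops about 10 mm onto the gate and rolls down it.
- ball_rear: A second ball, the same, lying behind the first in the trough (nearer the robot), centre at first at station (-123, 0, 168).
- collar: Bystander: loose steel ring, 52 mm diameter, 22 mm high, origin at its underside.
- pen_cup: Bystander: loose black cup, 54 mm diameter, 75 mm high, origin at its underside.
- carton: Bystander: loose cardboard box, 60 x 90 x 50 mm high, beyond the station, origin at its underside.
There are look-alikes about, which are no part of the job. What is shaped like the ball_front but blue, red or turquoise is not meant.

How it is judged (in metres and radians):
On the way, in this order (a step that is already met when the one before it is completed fails the run):
1. the gate is rocked over to its other stop while both balls still wait behind the bolt (distance of left_lip from where it was at the start of the episode above 0.035 m and (value of joint rocker above 0.27 rad or value of joint rocker below -0.27 rad) and x of each of ball_front, ball_rear in the frame of station below -0.08 m), for 0.3 s.
2. both balls have gone down into the newly opened chute (distance of left_lip from where it was at the start of the episode above 0.035 m and ((value of joint rocker below -0.27 rad and y of each of ball_front, ball_rear in the frame of station above 0.1 m and z of each of ball_front, ball_rear in the frame of station below 0.125 m) or (value of joint rocker above 0.27 rad and y of each of ball_front, ball_rear in the frame of station below -0.1 m and z of each of ball_front, ball_rear in the frame of station below 0.125 m)) and x of ball_front in the frame of station between -0.045 and 0.045 m and linear speed of each of ball_front, ball_rear below 0.03 m/s and x of ball_rear in the frame of station between -0.045 and 0.045 m), for 0.2 s.
At the end, for the whole second after the job is handed in: the gate rests within 0.05 rad of the stop opposite to its start, and both balls lie at rest (under 30 mm/s) in the chute on its low side: more than 100 mm from the station's middle along y, within 45 mm of it along x and lower than 125 mm (all of step 2); the robot touches nothing.
It fails at once if the collar, the pen cup or the carton was moved more than 20 mm (distance of any of collar, pen_cup, carton from where it was at the start of the episode above 0.02 m).
It fails at once if a ball was lifted (centre more than 40 mm above the bolt, station z over 200 mm) (z of any of ball_front, ball_rear in the frame of station above 0.2 m).
It fails at once if a ball was carried across instead of rolling down the gate (well off to the side at trough height) ((z of ball_front in the frame of station above 0.148 m and (y of ball_front in the frame of station above 0.035 m or y of ball_front in the frame of station below -0.035 m)) or (z of ball_rear in the frame of station above 0.148 m and (y of ball_rear in the frame of station above 0.035 m or y of ball_rear in the frame of station below -0.035 m))).
It fails at once if a ball fell onto the bench (z of any of ball_front, ball_rear in the frame of station below 0.05 m).
It also fails if it takes over 42 s, if anything falls off the work surface, if the arm or the gripper's body presses on something with over 40 N, if the wrist force passes 120 N, or if a joint passes its speed limit or range.

### The arm

A 6-joint arm with a two-finger parallel gripper is mounted at the origin on the work surface. World frame = base frame: x ahead of the robot, y to its left, z up, the work surface at z = 0. Lengths are in m, angles in degrees, forces in N, time in s.
With the tool pointing down it reaches from about 0.375 to 0.925 m from the base axis. Payload 5.7 kg.
Tool frame: the origin (TCP) lies midway between the tips of the shut fingers; the grasp point (between the pads) lies 19 mm behind it; z points along the fingers, x is the direction in which the jaws open and shut, and the axes are right-handed (so a half turn about z gives the same grasp; the last joint's range is limited). The gripper opens to 85 mm and grips with 20 to 120 N. Pads are 22 mm wide; open, the fingers measure 114 mm over their backs; the gripper's body (76 mm by 85 mm) begins 54 mm behind the grasp point. The pads swing forward as they close: fully open they stand 13 mm farther back than shut.
Start: joints at [-77.527, 20.558, 86.54, -0, 72.909, -6.595], TCP at [0.196, -0.567, 0.231] pointing down, gripper open.
Joint ranges: [-170.27, 170.27], [-57.76, 135], [12.27, 136.19], [-55.21, 235.2], [11.17, 155.16], [-170.74, 170.74]. Speed limits (degrees/s): [136.94, 136.94, 180, 180, 180, 180].

### API

Orientations are given as [roll, pitch, yaw] about the fixed x, y, z axes, in that order (R = Rz(yaw) Ry(pitch) Rx(roll)).
In Python, from bench import state, grab_frame, camera_model, close_job gives the robot as it stands. The module is installed in compiled form; this text tells all that it offers.
- The arm moves only by the shell command python3 -m creep 'ROWS'. ROWS is JSON, a list of rows, each an object of numbers: "gripper": the closure, from -1 (fully open) to 1 (shut); "tx", "ty", "tz": the shift along the world's x, y, z in mm; "rx", "ry", "rz": the turn, a rotation vector about the world's x, y, z in degrees. A call has 1 to 10 rows; each row is the pose to reach, as a shift and turn from the pose commanded when the call began; what a row does not reach only later rows make up. A row lasts 1/12 s, in which the tool goes at most 41.7 mm and 7.16 degrees, less where a joint would pass 70% of its speed; a pose out of reach is approached as far as the arm can. A call with a gripper value outside its range is refused whole. The fingers move at their own pace and stop on an object; the grip force is fixed at half the most. Time passes only in rows, so rows that repeat a pose let the fingers close. It gives the time, the measured TCP pose, the force and the opening at its end, in the units of the state.
- state(): the state, without advancing time (a new reading comes with each control period).
- grab_frame(name): name is "scene" or "top" or "wrist"; returns (picture, depth): 400x640x3 uint8, blue, green, red; 400x640 float32, m along the optical axis (not along the pixel's ray), 0 where there is no reading.
- camera_model(name): a dict with "mtx" (3x3 intrinsics, pixels), "D" ([k1, k2, p1, p2, k3] as OpenCV has them; the pictures are not rectified), "R" (3x3) and "t" (3): a world point X has camera coordinates R X + t; the wrist camera has in their place "T_tool_cam" (4x4, takes a point from camera to tool coordinates, whose origin is the TCP and whose axes are the tool frame's). Camera axes: x right, y down, z forward; pixel columns grow to the right and rows downward; lengths in m; the calibration is good to about 2 mm. A picture is of the moment at which its call begins: read the wrist's pose just before it. camera_model takes no time and is no camera call.
- close_job(): hands the job in, once; it reports no verdict.
The state is a dict: "time": time; "joints": joint angles; "qd": joint speeds; "tau": joint torques, N m; "position": TCP position; "tcp_rot": TCP orientation; "wrist_force": force on the tool from outside, world axes, zero at the start; "wrist_torque": the same for the moment, N m; "gripper_width": opening from 0.0 (shut) to 1.0 (fully open).
Only numpy, scipy, OpenCV 4.12 (cv2) and the standard library are available. Lean on these libraries where they do the work, as an engineer would, in place of code of your own. Each camera call takes 0.05 s, during which the arm holds its last target. There are 200 camera calls.

## Working session

There is one attempt and no reset: what is moved stays moved. The work goes in short steps, Python scripts to look and compute and a shell command to move; the robot and the scene stay as the last step left them, time stands still between calls to the robot, and variables do not carry over. Pictures are saved under pics/ and viewed, about 8 in all and at most 12, crops included, and the job is handed in when it is done.

```bash
mkdir -p pics
cat > h.py <<'E'
import numpy as np,cv2
from bench import state,grab_frame,camera_model
def cloud(name,depth,m):
    v,u=np.mgrid[0:400,0:640]
    n=cv2.undistortPoints(np.stack([u,v],-1).reshape(-1,1,2).astype(np.float64),m["mtx"] if isinstance(m["mtx"],np.ndarray) else np.array(m["mtx"]),np.array(m["D"],float)).reshape(400,640,2)
    P=np.dstack([n*depth[...,None],depth])
    R,t=np.array(m["R"]),np.array(m["t"]).ravel()
    X=(P-t)@R
    X[depth==0]=np.nan
    return X
E
python3 - <<'E'
from h import *
s=state();print(s["time"],s["position"],s["tcp_rot"])
for n in("top","scene"):
    p,d=grab_frame(n);m=camera_model(n);cv2.imwrite(f"pics/{n}0.png",p)
    X=cloud(n,d,m);np.save(f"{n}.npy",X);print(n,np.array(m["R"]).round(2).tolist(),m["t"])
E
```

```text
0.0 [ 0.19585619 -0.56641886  0.23043334] [-1.79988410e+02  1.05426597e-01 -7.09323517e+01]
top [[-0.02, -1.0, 0.0], [-0.99, 0.02, -0.13], [0.13, -0.0, -0.99]] [0.02510791 0.61421581 0.8934025 ]
scene [[-0.72, 0.7, -0.02], [0.55, 0.55, -0.63], [-0.43, -0.46, -0.78]] [ 0.43087418 -0.25666355  1.27522766]
```

View pics/top0.png

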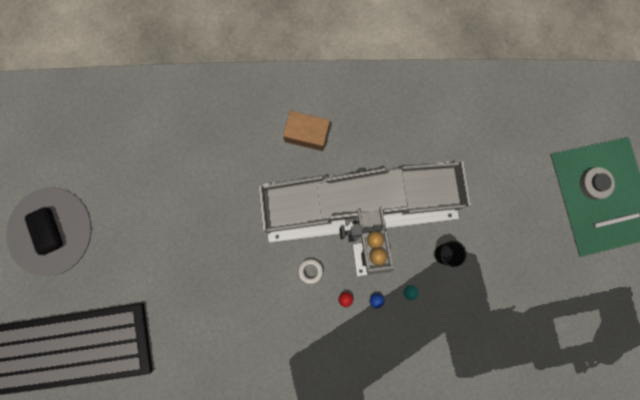

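View pics/scene0.png

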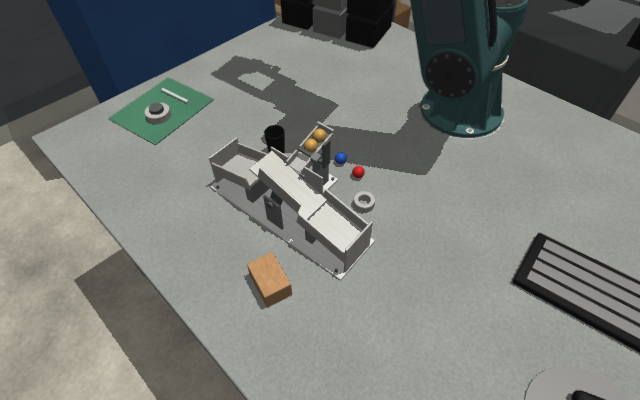

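Candidates in the top view: brass balls in the trough at (376,240) and (379,257). The look-alikes are red (346,299), blue (377,300) and turquoise (411,293), all on the bench, so I choose the two brass ones. The tab is near (352,230), the collar at (311,270), the cup at (450,253) and the carton at (307,130).

Run:
```python
from h import *
X=np.load("top.npy");p=cv2.imread("pics/top0.png")
reg=X[150:280,250:480].reshape(-1,3);Z=reg[:,2]
print("bench z",np.nanmedian(X[320:380,200:280,2]))
for v,u in((240,376),(257,379),(230,352),(270,311),(253,450),(130,307),(195,325),(190,398),(192,300),(185,430)):
    print((u,v),X[v,u].round(4))
hsv=cv2.cvtColor(p,cv2.COLOR_BGR2HSV)
mk=(hsv[...,0]>8)&(hsv[...,0]<25)&(hsv[...,1]>120);mk[:225]=0;mk[275:]=0;mk[:,:360]=0;mk[:,395:]=0
B=X[mk];B=B[np.isfinite(B).all(1)];print(len(B),B.min(0),B.max(0))
from scipy.optimize import least_squares
s=(B[:,0]>np.median(B[:,0]))
for q in(s,~s):
    C=B[q];r=least_squares(lambda c:np.linalg.norm(C-c,axis=1)-.016,C.mean(0)-[0,0,.01],loss="soft_l1",f_scale=.002);print("ball",r.x.round(4))
m=(X[...,2]>.06)&(X[...,2]<.21);m[:155]=0;m[232:]=0;m[:,:255]=0;m[:,475:]=0
# chute walls: rect
v,u=np.nonzero(m);Q=X[v,u];Q=Q[(Q[:,2]<.115)]
r=cv2.minAreaRect((Q[:,:2]*1000).astype(np.float32));print(r)
T=X[205:245,335:368].reshape(-1,3);T=T[T[:,2]>.205];print("tab",len(T),T.mean(0),T.min(0),T.max(0))
c=cv2.resize(p[150:290,250:480],None,fx=3.4,fy=3.4,interpolation=cv2.INTER_CUBIC);cv2.imwrite("pics/c1.png",c)
```

```text
bench z -5.468594884654213e-05
(376, 240) [ 0.5225 -0.0881  0.1743]
(379, 257) [ 0.4921 -0.0908  0.1864]
(352, 230) [ 0.5419 -0.0465  0.1631]
(311, 270) [4.675e-01 3.150e-02 2.000e-04]
(450, 253) [ 0.4982 -0.2712  0.0058]
(307, 130) [0.7658 0.0351 0.0471]
(325, 195) [6.168e-01 1.000e-04 9.650e-02]
(398, 190) [ 0.6178 -0.1378  0.1396]
(300, 192) [0.6279 0.0508 0.0689]
(430, 185) [ 0.6386 -0.2187  0.0666]
416 [ 0.47971814 -0.10486688  0.14565396] [ 0.53742134 -0.07447962  0.18642399]
ball [ 0.5247 -0.0881  0.1593]
ball [ 0.4942 -0.0915  0.1676]
((619.7467041015625, -78.5101318359375), (103.46770477294922, 417.4842834472656), 6.650965690612793)
tab 52 [ 0.53691691 -0.02618371  0.21868809] [ 0.52675758 -0.03005126  0.20529454] [ 0.54699689 -0.02255714  0.22297352]
```

View pics/c1.png

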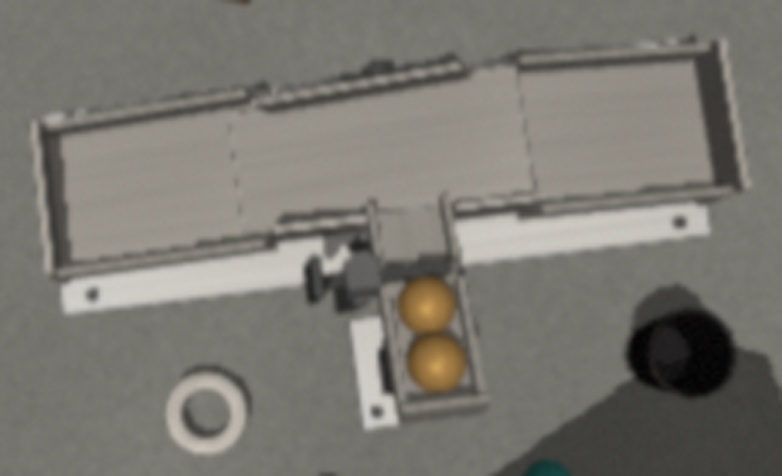

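The crop confirms two brass balls in the trough at (427,305) and (437,362), with the tab at (315,278). The left lip is down (z 0.097) and the right lip is up (0.140). So I push the right lip down, and the balls then run to the right chute. The station origin is about (0.616, -0.0775) with a yaw of about 6.6°.

```bash
python3 -m creep '[{"gripper":1,"tx":14,"ty":14,"tz":5,"rz":-1},{"gripper":1,"tx":40,"ty":40,"tz":10,"rz":-3},{"gripper":1,"tx":67,"ty":67,"tz":15,"rz":-5},{"gripper":1,"tx":94,"ty":94,"tz":20,"rz":-7},{"gripper":1,"tx":121,"ty":121,"tz":20,"rz":-9},{"gripper":1,"tx":148,"ty":148,"tz":20,"rz":-11},{"gripper":1,"tx":175,"ty":175,"tz":20,"rz":-12.4},{"gripper":1,"tx":202,"ty":202,"tz":20,"rz":-12.4},{"gripper":1,"tx":229,"ty":229,"tz":20,"rz":-12.4},{"gripper":1,"tx":250,"ty":250,"tz":20,"rz":-12.4}]'
python3 -m creep '[{"gripper":1,"tx":20,"ty":20},{"gripper":1,"tx":45,"ty":45},{"gripper":1,"tx":70,"ty":70},{"gripper":1,"tx":95,"ty":93},{"gripper":1,"tx":120,"ty":117},{"gripper":1,"tx":145,"ty":140},{"gripper":1,"tx":165,"ty":160},{"gripper":1,"tx":178,"ty":172},{"gripper":1,"tx":178,"ty":172},{"gripper":1,"tx":178,"ty":172}]'
python3 - <<'E'
from h import *
s=state();print(s["time"],s["position"],s["tcp_rot"],s["wrist_force"],s["gripper_width"])
p,d=grab_frame("scene");cv2.imwrite("pics/s1.png",cv2.resize(p[80:300,180:420],None,fx=2.5,fy=2.5))
E
```

```text
0.1 [ 0.19586037 -0.56646641  0.23053895] [-1.79989131e+02  9.61364543e-02 -7.09326984e+01] [ 0.20645426 -0.00573745  0.352754  ] 1.0005077720050453validation failed for argument at $[0]...
validation failed for argument at $[0]...
```

View pics/s1.png

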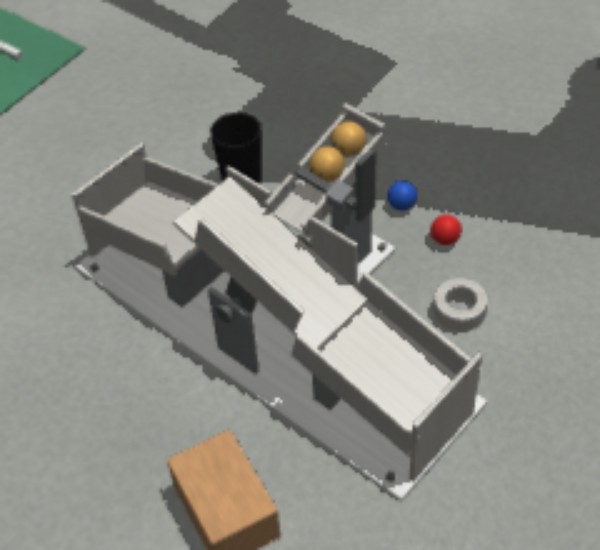

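The picture confirms that the right lip, near (205,205), is raised. The arm didn't move because both calls were refused. I'll try giving every key.

```bash
python3 -m creep '[{"tx":14,"ty":14,"tz":5,"rx":0,"ry":0,"rz":-1,"gripper":1},{"tx":40,"ty":40,"tz":10,"rx":0,"ry":0,"rz":-3,"gripper":1},{"tx":67,"ty":67,"tz":15,"rx":0,"ry":0,"rz":-5,"gripper":1},{"tx":94,"ty":94,"tz":20,"rx":0,"ry":0,"rz":-7,"gripper":1},{"tx":121,"ty":121,"tz":20,"rx":0,"ry":0,"rz":-9,"gripper":1},{"tx":148,"ty":148,"tz":20,"rx":0,"ry":0,"rz":-11,"gripper":1},{"tx":175,"ty":175,"tz":20,"rx":0,"ry":0,"rz":-12.4,"gripper":1},{"tx":202,"ty":202,"tz":20,"rx":0,"ry":0,"rz":-12.4,"gripper":1},{"tx":229,"ty":229,"tz":20,"rx":0,"ry":0,"rz":-12.4,"gripper":1},{"tx":250,"ty":250,"tz":20,"rx":0,"ry":0,"rz":-12.4,"gripper":1}]'
```

```text
time: 0.98
position: [0.4474, -0.3146, 0.2511]
tcp_rot: [-180.0, 0.1, -83.3]
wrist_force: [1.2, -0.5, -0.4]
gripper_width: 0.002
```

```bash
python3 -m creep '[{"tx":25,"ty":25,"tz":0,"rx":0,"ry":0,"rz":0,"gripper":1},{"tx":50,"ty":50,"tz":0,"rx":0,"ry":0,"rz":0,"gripper":1},{"tx":75,"ty":75,"tz":0,"rx":0,"ry":0,"rz":0,"gripper":1},{"tx":100,"ty":98,"tz":0,"rx":0,"ry":0,"rz":0,"gripper":1},{"tx":125,"ty":122,"tz":0,"rx":0,"ry":0,"rz":0,"gripper":1},{"tx":150,"ty":145,"tz":0,"rx":0,"ry":0,"rz":0,"gripper":1},{"tx":168,"ty":163,"tz":0,"rx":0,"ry":0,"rz":0,"gripper":1},{"tx":178,"ty":172,"tz":0,"rx":0,"ry":0,"rz":0,"gripper":1},{"tx":178,"ty":172,"tz":-20,"rx":0,"ry":0,"rz":0,"gripper":1},{"tx":178,"ty":172,"tz":-45,"rx":0,"ry":0,"rz":0,"gripper":1}]'
python3 - <<'E'
from h import *
s=state();print(s["position"])
p,d=grab_frame("scene");cv2.imwrite("pics/s2.png",cv2.resize(p[60:300,180:420],None,fx=2.5,fy=2.5))
E
```

```text
time: 1.82
position: [0.6261, -0.1451, 0.2077]
tcp_rot: [-179.8, -0.1, -83.2]
wrist_force: [0.8, -0.3, -0.2]
gripper_width: 0.003
[ 0.62610989 -0.14513619  0.20773791]
```

View pics/s2.png

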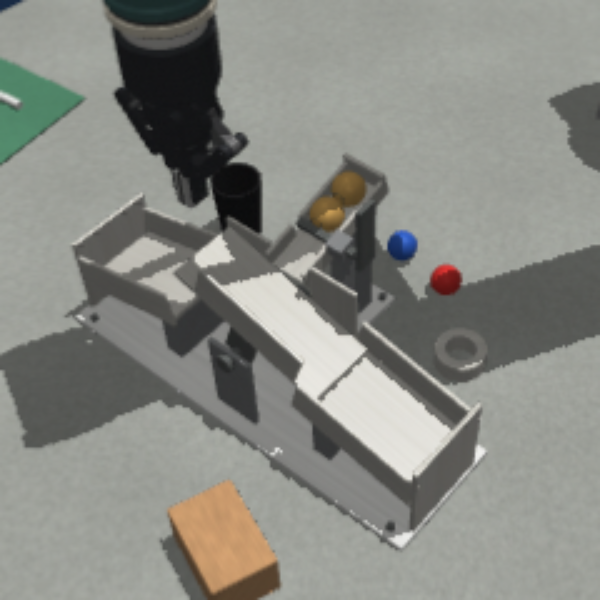

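The fingertips, near (190,200), are above the right lip (210,250) and clear of the guard plate and trough. I press down slowly.

```bash
python3 -m creep '[{"tx":0,"ty":0,"tz":-20,"rx":0,"ry":0,"rz":0,"gripper":1},{"tx":0,"ty":0,"tz":-40,"rx":0,"ry":0,"rz":0,"gripper":1},{"tx":0,"ty":0,"tz":-55,"rx":0,"ry":0,"rz":0,"gripper":1},{"tx":0,"ty":0,"tz":-62,"rx":0,"ry":0,"rz":0,"gripper":1},{"tx":0,"ty":-1,"tz":-67,"rx":0,"ry":0,"rz":0,"gripper":1},{"tx":0,"ty":-2,"tz":-72,"rx":0,"ry":0,"rz":0,"gripper":1},{"tx":0,"ty":-3,"tz":-77,"rx":0,"ry":0,"rz":0,"gripper":1},{"tx":0,"ty":-4,"tz":-82,"rx":0,"ry":0,"rz":0,"gripper":1},{"tx":0,"ty":-4,"tz":-86,"rx":0,"ry":0,"rz":0,"gripper":1},{"tx":0,"ty":-4,"tz":-90,"rx":0,"ry":0,"rz":0,"gripper":1}]'
```

```text
time: 2.7
position: [0.6242, -0.1491, 0.1162]
tcp_rot: [-180.0, 0.0, -83.3]
wrist_force: [-0.4, 0.8, -0.5]
gripper_width: -0.001
```

```bash
python3 -m creep '[{"tx":0,"ty":0,"tz":-4,"rx":0,"ry":0,"rz":0,"gripper":1},{"tx":0,"ty":0,"tz":-7,"rx":0,"ry":0,"rz":0,"gripper":1},{"tx":0,"ty":0,"tz":-7,"rx":0,"ry":0,"rz":0,"gripper":1},{"tx":0,"ty":0,"tz":15,"rx":0,"ry":0,"rz":0,"gripper":1},{"tx":0,"ty":0,"tz":45,"rx":0,"ry":0,"rz":0,"gripper":1},{"tx":0,"ty":0,"tz":75,"rx":0,"ry":0,"rz":0,"gripper":1},{"tx":0,"ty":0,"tz":105,"rx":0,"ry":0,"rz":0,"gripper":1},{"tx":0,"ty":0,"tz":130,"rx":0,"ry":0,"rz":0,"gripper":1},{"tx":0,"ty":0,"tz":140,"rx":0,"ry":0,"rz":0,"gripper":1},{"tx":0,"ty":0,"tz":140,"rx":0,"ry":0,"rz":0,"gripper":1}]'
python3 - <<'E'
from h import *
s=state();print(s["position"])
p,d=grab_frame("scene");cv2.imwrite("pics/s3.png",cv2.resize(p[60:300,180:420],None,fx=2.5,fy=2.5))
E
```

```text
time: 3.53
position: [0.6258, -0.1496, 0.2595]
tcp_rot: [-179.7, -0.1, -83.3]
wrist_force: [1.0, 0.2, -0.8]
gripper_width: 0.006
[ 0.62579764 -0.14957253  0.2595199 ]
```

View pics/s3.png

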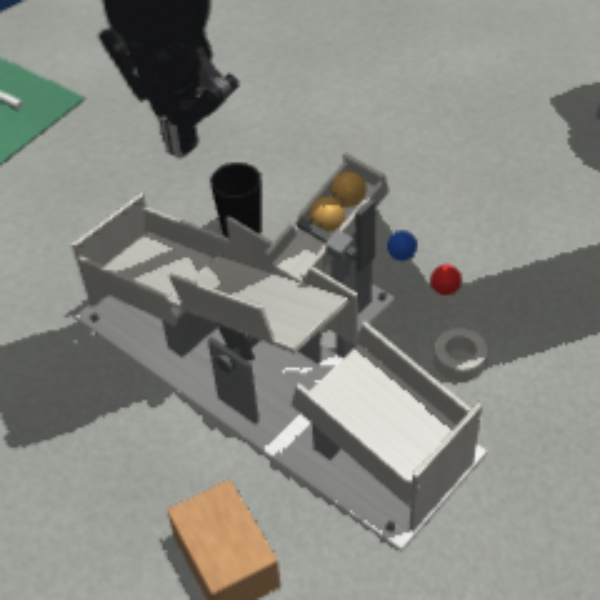

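The gate has tipped: its left end, near (350,290), is up and its right end is in the right chute. Both balls still wait at (327,213) and (348,187). Next is the tab.

```bash
python3 -m creep '[{"tx":-15,"ty":15,"tz":0,"rx":0,"ry":0,"rz":0,"gripper":1},{"tx":-38,"ty":40,"tz":0,"rx":0,"ry":0,"rz":0,"gripper":1},{"tx":-62,"ty":65,"tz":0,"rx":0,"ry":0,"rz":0,"gripper":1},{"tx":-80,"ty":82,"tz":0,"rx":0,"ry":0,"rz":0,"gripper":1},{"tx":-82,"ty":85,"tz":0,"rx":0,"ry":0,"rz":0,"gripper":1},{"tx":-82,"ty":85,"tz":-15,"rx":0,"ry":0,"rz":0,"gripper":1},{"tx":-82,"ty":85,"tz":-35,"rx":0,"ry":0,"rz":0,"gripper":1},{"tx":-82,"ty":85,"tz":-50,"rx":0,"ry":0,"rz":0,"gripper":1},{"tx":-82,"ty":85,"tz":-56,"rx":0,"ry":0,"rz":0,"gripper":1},{"tx":-82,"ty":85,"tz":-56,"rx":0,"ry":0,"rz":0,"gripper":1}]'
python3 - <<'E'
from h import *
s=state();print(s["position"])
p,d=grab_frame("scene");cv2.imwrite("pics/s4.png",cv2.resize(p[60:300,180:420],None,fx=2.5,fy=2.5))
E
```

```text
time: 4.42
position: [0.5402, -0.0638, 0.1973]
tcp_rot: [179.7, 0.1, -83.3]
wrist_force: [-0.9, 0.1, -0.4]
gripper_width: 0.0
[ 0.54015627 -0.06383116  0.19728121]
```

View pics/s4.png

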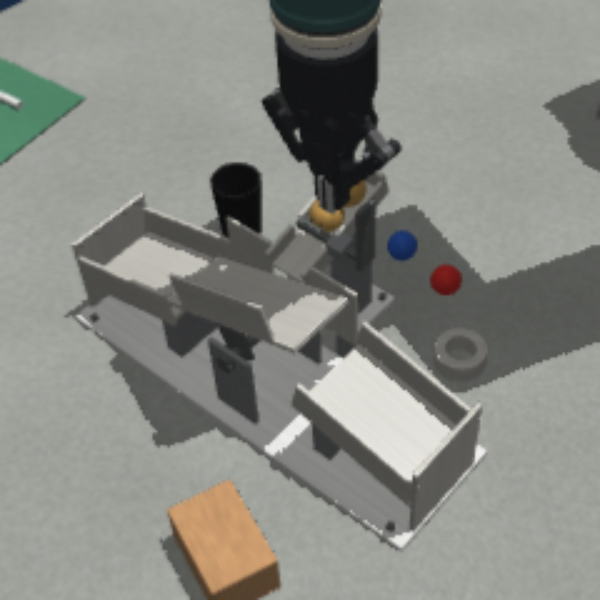

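The fingertips, near (328,200), are over the trough, above the balls. I push along station +y.

```bash
python3 -m creep '[{"tx":-1,"ty":5,"tz":0,"rx":0,"ry":0,"rz":0,"gripper":1},{"tx":-1,"ty":10,"tz":0,"rx":0,"ry":0,"rz":0,"gripper":1},{"tx":-2,"ty":16,"tz":0,"rx":0,"ry":0,"rz":0,"gripper":1},{"tx":-3,"ty":22,"tz":0,"rx":0,"ry":0,"rz":0,"gripper":1},{"tx":-3,"ty":28,"tz":0,"rx":0,"ry":0,"rz":0,"gripper":1},{"tx":-4,"ty":34,"tz":0,"rx":0,"ry":0,"rz":0,"gripper":1},{"tx":-5,"ty":40,"tz":0,"rx":0,"ry":0,"rz":0,"gripper":1},{"tx":-5,"ty":46,"tz":0,"rx":0,"ry":0,"rz":0,"gripper":1},{"tx":-6,"ty":52,"tz":0,"rx":0,"ry":0,"rz":0,"gripper":1},{"tx":-7,"ty":56,"tz":0,"rx":0,"ry":0,"rz":0,"gripper":1}]'
python3 - <<'E'
from h import *
s=state();print(s["position"],s["wrist_force"])
p,d=grab_frame("scene");cv2.imwrite("pics/s5.png",cv2.resize(p[60:300,180:420],None,fx=2.5,fy=2.5))
E
```

```text
time: 5.3
position: [0.535, -0.0072, 0.2003]
tcp_rot: [-180.0, 0.0, -83.3]
wrist_force: [0.8, -1.3, 0.0]
gripper_width: -0.003
[ 0.53499809 -0.00720252  0.20028023] [ 0.75252176 -1.30709622  0.02522528]
```

View pics/s5.png

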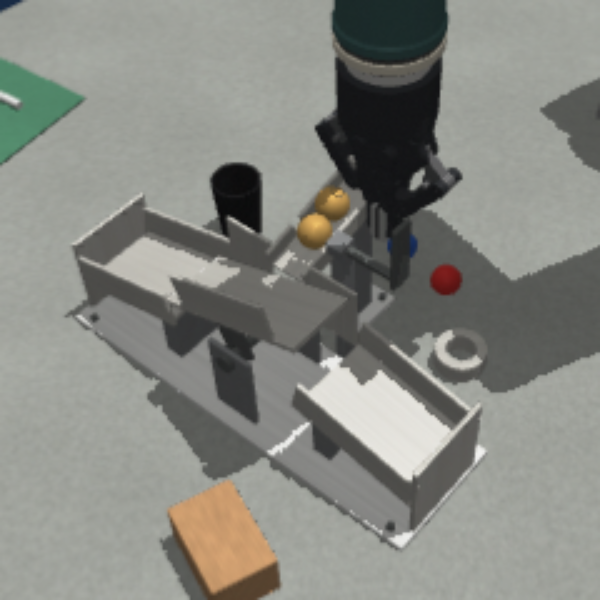

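The balls have started to move, now at (315,231) and (332,203), and the tab is being drawn left. I push 5 mm more, then back away and retreat upward.

```bash
python3 -m creep '[{"tx":0,"ty":3,"tz":0,"rx":0,"ry":0,"rz":0,"gripper":1},{"tx":-1,"ty":5,"tz":0,"rx":0,"ry":0,"rz":0,"gripper":1},{"tx":-1,"ty":5,"tz":0,"rx":0,"ry":0,"rz":0,"gripper":1},{"tx":0,"ty":-3,"tz":0,"rx":0,"ry":0,"rz":0,"gripper":1},{"tx":0,"ty":-8,"tz":10,"rx":0,"ry":0,"rz":0,"gripper":1},{"tx":0,"ty":-8,"tz":35,"rx":0,"ry":0,"rz":0,"gripper":1},{"tx":0,"ty":-8,"tz":65,"rx":0,"ry":0,"rz":0,"gripper":1},{"tx":0,"ty":-8,"tz":95,"rx":0,"ry":0,"rz":0,"gripper":1},{"tx":0,"ty":-8,"tz":115,"rx":0,"ry":0,"rz":0,"gripper":1},{"tx":0,"ty":-8,"tz":120,"rx":0,"ry":0,"rz":0,"gripper":1}]'
python3 -m creep '[{"tx":-20,"ty":0,"tz":0,"rx":0,"ry":0,"rz":0,"gripper":1},{"tx":-40,"ty":0,"tz":0,"rx":0,"ry":0,"rz":0,"gripper":1},{"tx":-60,"ty":0,"tz":0,"rx":0,"ry":0,"rz":0,"gripper":1},{"tx":-60,"ty":0,"tz":0,"rx":0,"ry":0,"rz":0,"gripper":1},{"tx":-60,"ty":0,"tz":0,"rx":0,"ry":0,"rz":0,"gripper":1},{"tx":-60,"ty":0,"tz":0,"rx":0,"ry":0,"rz":0,"gripper":1},{"tx":-60,"ty":0,"tz":0,"rx":0,"ry":0,"rz":0,"gripper":1},{"tx":-60,"ty":0,"tz":0,"rx":0,"ry":0,"rz":0,"gripper":1},{"tx":-60,"ty":0,"tz":0,"rx":0,"ry":0,"rz":0,"gripper":1},{"tx":-60,"ty":0,"tz":0,"rx":0,"ry":0,"rz":0,"gripper":1}]'
python3 - <<'E'
from h import *
p,d=grab_frame("scene");cv2.imwrite("pics/s6.png",cv2.resize(p[60:300,180:420],None,fx=2.5,fy=2.5))
E
```

```text
time: 6.18
position: [0.5372, -0.0172, 0.3251]
tcp_rot: [-179.6, -0.1, -83.4]
wrist_force: [1.1, -0.2, 0.6]
gripper_width: -0.005
time: 7.02
position: [0.4754, -0.0161, 0.3201]
tcp_rot: [180.0, 0.0, -83.3]
wrist_force: [-0.9, 0.4, -0.7]
gripper_width: -0.001
```

View pics/s6.png

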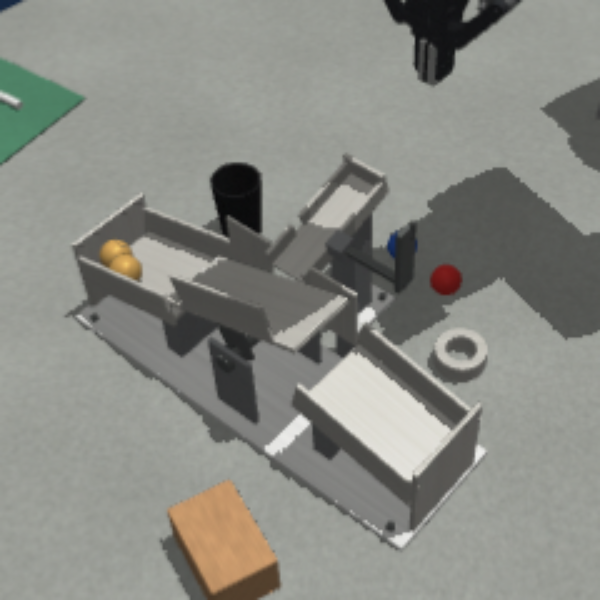

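Both balls lie in the right chute, at (115,253) and (125,268), and the gate is still tipped. I wait about 2 s, then check that they are at rest.

```bash
for i in 1 2; do python3 -m creep '[{"tx":0,"ty":0,"tz":0,"rx":0,"ry":0,"rz":0,"gripper":1},{"tx":0,"ty":0,"tz":0,"rx":0,"ry":0,"rz":0,"gripper":1},{"tx":0,"ty":0,"tz":0,"rx":0,"ry":0,"rz":0,"gripper":1},{"tx":0,"ty":0,"tz":0,"rx":0,"ry":0,"rz":0,"gripper":1},{"tx":0,"ty":0,"tz":0,"rx":0,"ry":0,"rz":0,"gripper":1},{"tx":0,"ty":0,"tz":0,"rx":0,"ry":0,"rz":0,"gripper":1},{"tx":0,"ty":0,"tz":0,"rx":0,"ry":0,"rz":0,"gripper":1},{"tx":0,"ty":0,"tz":0,"rx":0,"ry":0,"rz":0,"gripper":1},{"tx":0,"ty":0,"tz":0,"rx":0,"ry":0,"rz":0,"gripper":1},{"tx":0,"ty":0,"tz":0,"rx":0,"ry":0,"rz":0,"gripper":1}]' | head -1
python3 - <<'E'
from h import *
p,d=grab_frame("top");X=cloud("top",d,camera_model("top"))
h=cv2.cvtColor(p,cv2.COLOR_BGR2HSV);mk=((h[...,0]>8)&(h[...,0]<25)&(h[...,1]>120)&(X[...,2]>.05)).astype(np.uint8)
mk[:150]=0;mk[280:]=0;mk[:,:250]=0;mk[:,480:]=0
a=np.radians(6.6);o=np.array([.6161,-.0775]);R=np.array([[np.cos(a),np.sin(a)],[-np.sin(a),np.cos(a)]])
for z in [X[mk>0]]:
    z=z[np.isfinite(z).all(1)];q=(z[:,:2]-o)@R.T
    _,l,c=cv2.kmeans(q.astype(np.float32),2,None,(3,50,1e-5),5,0);print(len(z),c.round(4).tolist(),"ztop",z[:,2].max())
for y in(-.08,-.07,.06,.05):
    w=o+R.T@[0,y];k=np.linalg.norm(X[...,:2]-w,axis=2)<.004;print(y,np.nanmedian(X[k][:,2]))
E
done
```

```text
time: 7.9
311 [[0.022099999710917473, -0.156700000166893], [0.009999999776482582, -0.1851000040769577]] ztop 0.09659130554767993
-0.08 0.09645059047944074
-0.07 0.09997850406747139
0.06 0.1420448775204943
0.05 0.1387919135830441
time: 8.78
311 [[0.02199999988079071, -0.15690000355243683], [0.009700000286102295, -0.18520000576972961]] ztop 0.09429432434227598
-0.08 0.09627089022117565
-0.07 0.1000841590513121
0.06 0.14233740008927714
0.05 0.13868704361732676
```

```bash
python3 -c "from bench import close_job;print(close_job())"
```

```text
the job is handed in; nothing more can be done
None
```

The gate is tipped the other way, both brass balls are at rest in the right chute, and the job is handed in (no verdict is reported). I pressed the raised right lip down with the shut fingertips, then pushed the bolt's tab left until the balls ran. After that I drew the arm back clear of everything.

- **Gate:** my last check put the left lip up (z about 142 mm) and the right lip down (about 96 mm).
- **Balls:** they lie at about station (22, -157) and (10, -185) mm, with their tops below 100 mm. Two looks 0.9 s apart agreed to within 0.3 mm.
- **Bystanders:** the collar, pen cup and carton looked unmoved in the pictures; I did not measure them.
- **Clock and forces:** the clock read about 9 s at hand-in. The wrist forces I read stayed under 2 N, but I read them only at the end of each move.
- **What failed:** my first two move calls were refused because they left out some row keys. The arm did not move, and giving every key fixed it.
- **What disagreed:** the tab measured about 5 mm left of where the description put it, which made no difference to the push.

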